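Tuck the dust flap of a parts bin under its lip

TASK

The dust flap of the red parts bin is standing open. Using only your fingertips, fold it over and down flat onto the bin, then, keeping it pressed down, push it along so that its free edge slides as far as it will go beneath the lip at the bin's front, and let go: the flap must stay shut by itself. Press gently, and do not pick up or shove the spray can, the carton or the bearing standing beside the bin.

Things in the scene. Friction and masses are not known exactly. Their poses are not given: they have to be found in the camera images.
- bin: Red bin, fixed, 248 mm long (x), 150 wide (y). Origin: centre of its underside; +x to its front wall (end with the lip), z up. Rear part x -124 to -29 mm has a flat deck, top 90 mm above the table. Two slotted ears (x -25 to 27, y +-70 to 75, up to z 106 mm) carry the flap's hinge pin. Ahead of the pin the bin is open on top; the flap covers that opening.
- pin_mid (a point): Middle of the flap's hinge pin, a 6 mm steel rod along the bin's y, 95 mm above the table, at bin x = -10 mm when the pin is fully back. It slides along the bin's x with the flap; its axes are those of the bin.
- pin (a joint): How far the hinge pin and flap have slid forward in the slots, m: 0 fully back (clear of the lip) to 0.022 fully forward (stop). Starts at 0 to 0.004. It stays where it is left; sliding friction about 3 N.
- flap (a joint): Flap angle, rad: 0 flat and shut, pointing to the bin's front (a stop bears it there); pi/2 upright; 2.15 leaning fully back over the deck. It starts at 1.35 to 2.05 and stays there; a light spring lifts it again from flat to about 0.85 if it is not tucked. Folding it and holding it flat takes under 1 N at the ridge.
- flap_edge (a point): Middle of the flap's free edge, at mid-thickness, 105 mm from the pin axis. The flap is a stiff grey plate 132 mm wide, 5 mm thick, beginning 6 mm from the pin, whose axis lies in its mid-plane. Site x runs from pin to free edge; z is the normal of the face that is on top when shut.
- flap_ridge (a point): Rear foot of the flap's thumb ridge, middle of its length, 82 mm from the pin axis, on the face that is on top when shut (facing the rear deck when open). The ridge is 100 mm long across the flap, 6 mm thick, 6 mm proud: a fingertip on the flap between pin and ridge can press down and push forward against it. Axes as flap_edge.
- lip_edge (a point): Middle of the lip's lower inner edge: bin x 103 mm, 101.5 mm above the table; axes as the bin. The lip, 5 mm thick, spans the width and juts 16 mm back from the front wall. The flat flap's top is at 97.5 mm. Pin fully back, the flat edge is 8 mm short of the lip; fully forward, 14 mm beneath it. Slid forward before it is flat, the flap lands on the lip.
- spray: Blue spray can, loose, 52 mm diameter, 140 mm tall, upright; origin at the centre of its underside. Leave it alone.
- carton: Small closed cardboard carton, loose, 60 x 50 x 45 mm; origin at the centre of its underside. Leave it alone.
- bearing: Steel ball bearing lying flat, loose, 56 mm diameter, 16 mm high; origin at the centre of its underside. Leave it alone.

How it is judged:
By the outcome, as a careful person would: the job done as asked, in the order asked, and still so for the second after the job is handed in, with the robot touching nothing.
It also fails if it takes over 42 s, if anything falls off the work surface, if the arm or the gripper's body presses on something with over 40 N, if the wrist force passes 120 N, or if a joint passes its speed limit or range.

ROBOT

A 6-joint arm with a two-finger parallel gripper is mounted at the origin on the work surface. World frame = base frame: x ahead of the robot, y to its left, z up, the work surface at z = 0. Lengths are in m, angles in degrees, forces in N, time in s.
With the tool pointing down it reaches from about 0.375 to 0.9 m from the base axis. Payload 3.1 kg.
Tool frame: the origin (TCP) lies at the very end of the fingers, on their centre line; the grasp point (between the pads) lies 19 mm behind it (bot.hold_point_z is the z of the grasp point in the tool frame, in m); z points along the fingers, y is the line along which they close (so a half turn about z gives the same grasp; the last joint's range is limited). The gripper opens to 87 mm and grips with 3 to 60 N. Pads are 19 mm wide; open, the fingers measure 117 mm over their backs; the gripper's body (75 mm by 190 mm) begins 51 mm behind the grasp point.
Start: joints at [65.518, 30.224, 82.088, -0, 67.689, -10.227], TCP at [0.154, 0.606, 0.223] pointing down, gripper open.
Joint ranges: [-176.69, 176.69], [-43.24, 126.21], [12.49, 139.97], [-82, 262], [0, 151.66], [-163.58, 163.58]. Speed limits (degrees/s): [159.86, 159.86, 180, 180, 180, 180].

INTERFACE

Orientations are given as a 3x3 rotation matrix whose columns are the frame's x, y, z axes.
In Python, from rig import bot, capture, camera_model gives the robot as it stands.
- The arm moves only by the tool apply_moves, never from a script. Its argument "plan" is text: rows parted by semicolons, each of 6 numbers parted by spaces: the shift along the tool's x, y, z in units of 0.05 m (1.0 is 0.05 m), then the turn, a rotation vector about the tool's x, y, z in units of 360 degrees (1.0 is 360 degrees). In form: dx dy dz ax ay az; .... A call has 1 to 10 rows; each row shifts and turns the commanded pose from where the row before left it, along the tool's axes as they then stand; what a row does not reach is not made up. A row lasts 1/12 s, in which the tool goes at most 41.7 mm and 7.16 degrees, less where a joint would pass 70% of its speed; a pose out of reach is approached as far as the arm can. A call with a number of a shift or a turn outside -1 to 1 is refused whole. A call with a gripper value outside its range is refused whole. "gripper" is the gripper command: -1 is shut, 1 is fully open, values between are in proportion, set as the call begins (left out, the last holds). The fingers move at their own pace and stop on an object; the grip force is fixed at half the most. Time passes only in rows, so rows that do not move let the fingers close. It gives the time, the measured TCP pose, the force, the opening and the grip force at its end, in the units of the state.
- bot.read_state(): the state, without advancing time (a new reading comes with each control period).
- capture(name): name is "side" or "top" or "wrist"; returns the picture (420x560x3 uint8, red, green, blue); there is no depth.
- camera_model(name): a dict with "vertical_fov" (degrees; the focal length in pixels is half the picture's height over the tangent of half this angle, whatever the lens; pixels are square), "cx", "cy" (the principal point, pixels), "dist" ([k1, k2, p1, p2, k3] as OpenCV has them; the pictures are not rectified), "position" and "rotation" of the camera in the world; the wrist camera has in their place "hand_eye" (4x4, takes a point from camera to tool coordinates, whose origin is the TCP and whose axes are the flange's). Camera axes: x right, y down, z forward; pixel columns grow to the right and rows downward; lengths in m; the calibration is good to about 2 mm. A picture is of the moment at which its call begins: read the wrist's pose just before it. camera_model takes no time and is no camera call.
- bot.hand_in(): hands the job in; it is judged then, once.
The state is a dict: "time_s": time; "joint_positions": joint angles; "qvel": joint speeds; "tau": joint torques, N m; "position": TCP position; "tcp_rot": TCP orientation; "force": force on the tool from outside, world axes, zero at the start; "moment": the same for the moment, N m; "opening": opening from 0.0 (shut) to 1.0 (fully open); "grasp_force": force on a finger pad.
Only numpy, scipy, OpenCV 4.12 (cv2) and the standard library are available. Lean on these libraries where they do the work, as an engineer would, in place of code of your own. Each camera call takes 0.05 s, during which the arm holds its last target. There are 200 camera calls.

## Working session

There is one attempt and no reset: what is moved stays moved. The work goes in short steps, Python scripts to look and compute and a tool call to move; the robot and the scene stay as the last step left them, time stands still between calls to the robot, and variables do not carry over. Pictures are saved under pics/ and viewed, at most 10 in all, crops included, and the job is handed in when it is done.

Besides the shell and the picture viewer there is one more tool, called after "Request:" by a JSON object that holds its "fn" and its "kwargs". apply_moves: Moves the arm, as the interface text tells. Its arguments: {"type":"object","properties":{"plan":{"type":"string"},"gripper":{"type":"number"}},"required":["plan"]}

```bash
mkdir -p pics; ls; python3 - <<'E'
from rig import bot,capture,camera_model
import cv2,numpy as np
s=bot.read_state();print(s['time_s'],s['position'],np.round(s['tcp_rot'],3).tolist(),s['opening'],bot.hold_point_z)
for n in ('side','top'):
    im=capture(n);cv2.imwrite(f'pics/{n}0.png',im[:,:,::-1]);print(n,camera_model(n))
print(camera_model('wrist'))
E
```

```text
pics
0.0 [0.15356106 0.6051023  0.22158097] [[-0.969, 0.246, -0.001], [0.246, 0.969, -0.002], [0.0, -0.002, -1.0]] 1.000985661612978 -0.0187
side {'vertical_fov': 57.790548684640704, 'cx': 282.53241951774845, 'cy': 207.45128108353978, 'dist': array([-0.04236063,  0.        ,  0.        ,  0.        ,  0.        ]), 'position': array([0.3504477 , 0.47217996, 0.57003095]), 'rotation': array([[-0.91607744, -0.27996673,  0.28709015],
       [-0.40098991,  0.63413884, -0.6611165 ],
       [ 0.0030356 , -0.72075416, -0.69318412]])}
top {'vertical_fov': 44.43850128523845, 'cx': 276.94023782135395, 'cy': 209.48891706308186, 'dist': array([0.02711766, 0.        , 0.        , 0.        , 0.        ]), 'position': array([0.49231866, 0.03364579, 1.15732036]), 'rotation': array([[ 0.0141844 , -0.99917762,  0.0379854 ],
       [-0.99981463, -0.01367831,  0.01355016],
       [-0.01301944, -0.03817056, -0.99918642]])}
{'vertical_fov': 70.70235218991783, 'cx': 277.108172372124, 'cy': 209.64167058923448, 'dist': array([-0.02718466,  0.        ,  0.        ,  0.        ,  0.        ]), 'hand_eye': array([[ 7.47196000e-04, -9.70801975e-01, -2.39881150e-01,
         6.46219588e-02],
       [ 9.99999038e-01,  1.00565064e-03, -9.55024375e-04,
        -1.08516904e-03],
       [ 1.16837618e-03, -2.39880206e-01,  9.70801793e-01,
        -1.62851956e-01],
       [ 0.00000000e+00,  0.00000000e+00,  0.00000000e+00,
         1.00000000e+00]])}
```

View pics/side0.png

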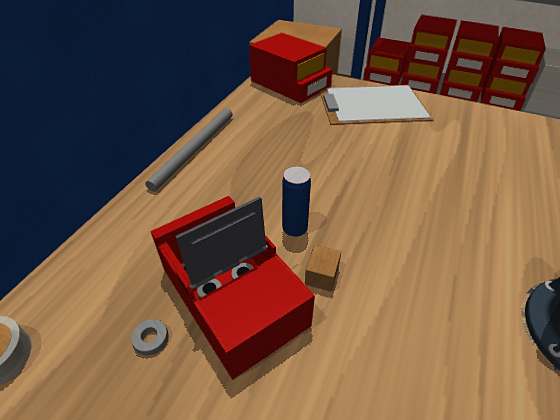

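View pics/top0.png

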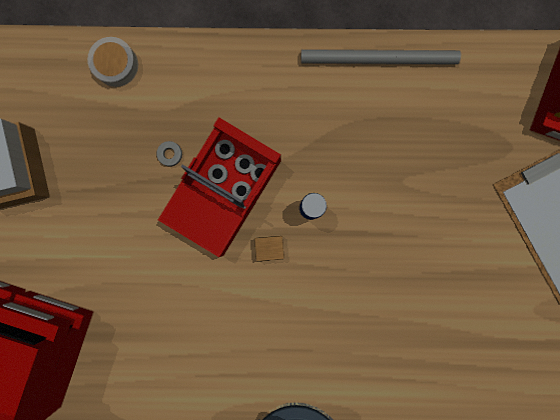

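Side view: the flap is roughly upright, with its edge about (177,237)-(263,199), the deck nearest the camera and the lip behind. Top view: the front lip corners are about (219,118)/(281,157), the deck rear corners (159,222)/(222,256), and the flap's edge runs (183,168)-(242,207). I'll enlarge both.

```bash
python3 - <<'E'
import cv2,numpy as np
a=cv2.imread('pics/top0.png')[110:265,150:290]; b=cv2.imread('pics/side0.png')[190:380,145:320]
a=cv2.resize(a,None,fx=3.8,fy=3.8,interpolation=cv2.INTER_CUBIC)   # 532x589
cv2.imwrite('pics/topc.png',a)
b=cv2.resize(b,None,fx=3.1,fy=3.1,interpolation=cv2.INTER_CUBIC)
cv2.imwrite('pics/sidec.png',b);print(a.shape,b.shape)
E
```

```text
(589, 532, 3) (589, 542, 3)
```

View pics/topc.png

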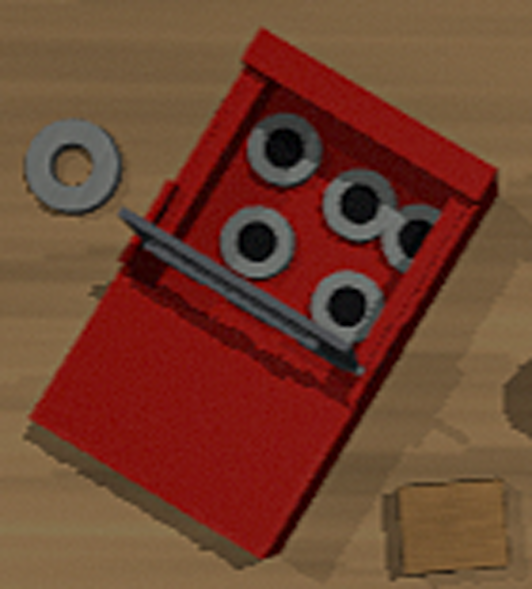

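View pics/sidec.png

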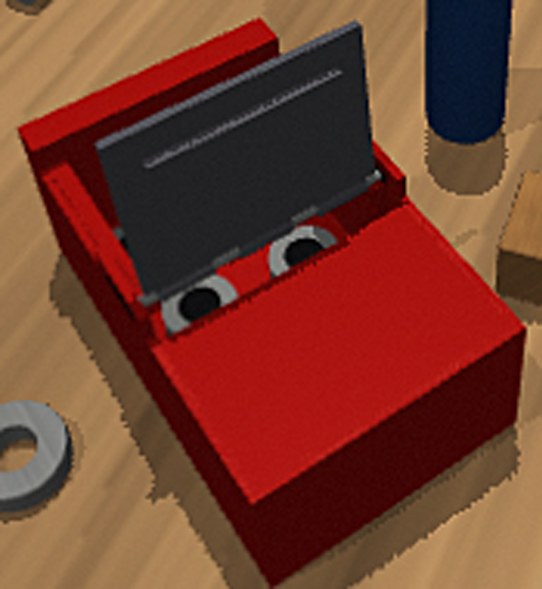

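Top crop: the lip's outer top corners are (262,28)/(497,172), deck rear corners (30,418)/(268,558), flap edge corners (121,211)/(361,371). Side crop: lip (20,130)/(262,18), deck (256,500)/(525,328), flap edge (97,147)/(358,22). I'll fit the pose to these points.

```bash
cat > h.py <<'E'
import cv2,numpy as np
from rig import bot,capture,camera_model
def proj(n,P,s=None):
    m=camera_model(n);f=210/np.tan(np.radians(m['vertical_fov'])/2)
    K=np.array([[f,0,m['cx']],[0,f,m['cy']],[0,0,1]])
    if n=='wrist':
        T=np.eye(4);T[:3,:3]=s['tcp_rot'];T[:3,3]=s['position'];T=T@m['hand_eye'];R,p=T[:3,:3],T[:3,3]
    else: R,p=m['rotation'],m['position']
    return cv2.projectPoints(np.float64(P).reshape(-1,1,3),cv2.Rodrigues(R.T)[0],-R.T@p,K,m['dist'])[0][:,0]
def Rb(t): c,s=np.cos(t),np.sin(t);return np.array([[c,-s,0],[s,c,0],[0,0,1]])
def world(b,P): return np.atleast_2d(P)@Rb(b[2]).T+[b[0],b[1],0]
def flap(pin,a,r,y,h=0):  # bin coords of a flap point r from the pin, h along top normal
    return [-.010+pin+r*np.cos(a)-h*-np.sin(a)*-1, y, .095+r*np.sin(a)+h*np.cos(a)]
E
python3 - <<'E'
from h import *
from scipy.optimize import least_squares
def pts(q):
    e=lambda y,h:flap(.002,q[3],.105,y,h)
    B=[[.124,.075,.1065],[.124,-.075,.1065],[-.124,.075,.09],[-.124,-.075,.09]]
    return world(q,B+[e(.066,.0025),e(-.066,.0025)])
T=np.array([[262,28],[497,172],[30,418],[268,558],[121,211],[361,371]])/3.8+[150,110]
S=np.array([[20,130],[262,18],[256,500],[525,328],[97,147],[358,22]])/3.1+[145,190]
f=lambda q:np.r_[(proj('top',pts(q))-T).ravel(),(proj('side',pts(q))-S).ravel()]
r=least_squares(f,[.6,.1,.5,1.6]);q=r.x
print(q,np.degrees(q[2:]));print(np.round(f(q).reshape(2,-1,2),1).tolist())
np.save('q.npy',q)
for n,P in dict(edge=flap(.002,q[3],.105,0),ridge=flap(.002,q[3],.082,0,.0025),pin=[-.008,0,.095],lip=[.103,0,.1015]).items(): print(n,world(q,P))
E
```

```text
[ 0.57530886  0.16722131 -0.53103711  1.49553566] [-30.42618534  85.68788149]
[[[0.5, 0.2], [0.9, -0.2], [0.3, 0.6], [-0.9, 1.3], [0.2, 1.1], [-2.8, -4.5]], [[-0.7, -1.4], [-0.4, -0.7], [-0.9, 1.0], [1.0, -0.7], [1.1, -0.3], [1.4, 0.1]]]
edge [[0.57521824 0.16727453 0.19970277]]
ridge [[0.57157744 0.16941281 0.17695585]]
pin [[0.5684106  0.17127274 0.095     ]]
lip [[0.66412394 0.11505924 0.1015    ]]
```

Request:
{"fn": "apply_moves", "kwargs": {"plan": "0 0 0 0 0 0.015; 0 0 0 0 0 0.015; 0 0 0 0 0 0.015; -0.75 -0.23 0 0 0 0; -0.75 -0.23 0 0 0 0; -0.75 -0.23 0 0 0 0; -0.75 -0.23 0 0 0 0; -0.75 -0.23 0 0 0 0; -0.75 -0.23 0 0 0 0; -0.75 -0.23 0 0 0 0", "gripper": -1}}

```text
time_s: 0.93
position: [0.34, 0.4016, 0.2223]
tcp_rot: [[-0.862, 0.507, -0.001], [0.507, 0.862, -0.0], [0.0, -0.001, -1.0]]
force: [0.1, 0.4, -0.4]
opening: 0.323
grasp_force: 0.0
```

```bash
cat >> h.py <<'E'
def rep():
    q=np.load('q.npy');s=bot.read_state();R=Rb(q[2])
    print('t',round(s['time_s'],2),'tip in bin mm',np.round(1e3*(R.T@(s['position']-[q[0],q[1],0])),1),'F bin',np.round(R.T@s['force'],1),
      'tool in bin',np.round(R.T@s['tcp_rot'],3).tolist(),'open',round(s['opening'],2)); return s
E
python3 -c "from h import *;rep()"
```

```text
t 0.93 tip in bin mm [-321.6   82.9  222.3] F bin [-0.1  0.4 -0.4] tool in bin [[-1.0, 0.0, -0.0], [0.0, 1.0, -0.001], [0.0, -0.001, -1.0]] open 0.32
```

Request:
{"fn": "apply_moves", "kwargs": {"plan": "-0.75 -0.237 0 0 0 0; -0.75 -0.237 0 0 0 0; -0.75 -0.237 0 0 0 0; -0.75 -0.237 0 0 0 0; -0.75 -0.237 0 0 0 0; -0.75 -0.237 0 0 0 0; -0.75 -0.237 0 0 0 0; 0 0 0 0 0 0"}}

```text
time_s: 1.6
position: [0.5295, 0.1935, 0.2225]
tcp_rot: [[-0.859, 0.512, 0.005], [0.512, 0.859, -0.002], [-0.006, 0.001, -1.0]]
force: [-0.1, 0.9, 0.2]
opening: 0.007
grasp_force: 0.0
```

```bash
python3 - <<'E'
from h import *
s=rep();q=np.load('q.npy')
im=capture('wrist')[:,:,::-1].copy();cv2.imwrite('pics/w1.png',im)
P=world(q,[[.124,.075,.1065],[.124,-.075,.1065],[-.029,.075,.09],[-.029,-.075,.09],flap(.002,q[3],.105,.066,.0025),flap(.002,q[3],.105,-.066,.0025),flap(.002,q[3],.082,.05,.0025),flap(.002,q[3],.082,-.05,.0025)])
print(np.round(proj('wrist',P,s)).tolist())
E
```

```text
t 1.6 tip in bin mm [-52.8  -0.6 222.5] F bin [-0.5  0.7  0.2] tool in bin [[-1.0, 0.007, 0.006], [0.007, 1.0, 0.001], [-0.006, 0.001, -1.0]] open 0.01
[[346.0, 357.0], [213.0, 358.0], [351.0, 223.0], [207.0, 223.0], [373.0, 303.0], [186.0, 304.0], [344.0, 285.0], [215.0, 286.0]]
```

View pics/w1.png

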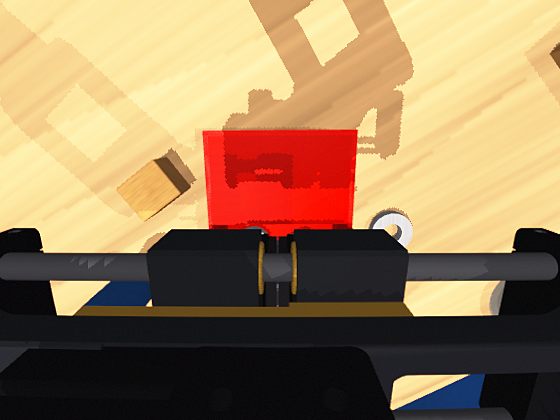

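The wrist picture shows mostly the deck (rear edge at row 130); the fingers hide the flap, so I'll check with the side camera. Next I go down behind the flap.

Request:
{"fn": "apply_moves", "kwargs": {"plan": "0 0 0.5 0 0 0; 0 0 0.5 0 0 0; 0 0 0.3 0 0 0; 0 0 0 0 0 0; 0 0 0 0 0 0; 0 0 0 0 0 0"}}

```text
time_s: 2.15
position: [0.5236, 0.1996, 0.1583]
tcp_rot: [[-0.863, 0.506, 0.001], [0.506, 0.863, 0.0], [-0.001, 0.001, -1.0]]
force: [0.1, 0.4, 0.2]
opening: 0.005
grasp_force: 0.0
```

```bash
python3 - <<'E'
from h import *
s=rep()
im=capture('side')[:,:,::-1];cv2.imwrite('pics/s1.png',cv2.resize(im[120:380,120:360],None,fx=2.3,fy=2.3,interpolation=cv2.INTER_CUBIC))
E
```

```text
t 2.15 tip in bin mm [-60.9   1.7 158.3] F bin [-0.2  0.4  0.2] tool in bin [[-1.0, -0.0, 0.001], [-0.0, 1.0, 0.001], [-0.001, 0.001, -1.0]] open 0.01
```

View pics/s1.png

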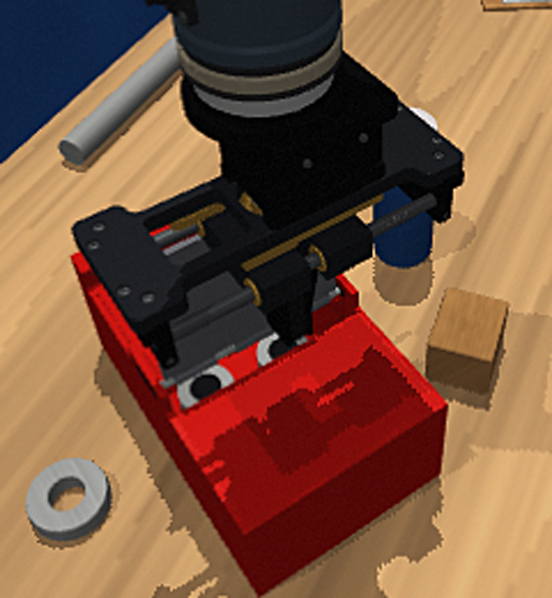

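The gripper is above the deck behind the flap, clear of the spray can and carton. I start the push.

Request:
{"fn": "apply_moves", "kwargs": {"plan": "-0.2 0 0 0 0 0; -0.2 0 0 0 0 0; -0.2 0 0 0 0 0; -0.2 0 0 0 0 0; -0.16 0 0.04 0 0 0; -0.16 0 0.04 0 0 0; -0.15 0 0.05 0 0 0; -0.15 0 0.06 0 0 0; -0.13 0 0.09 0 0 0; -0.13 0 0.09 0 0 0"}}

```text
time_s: 3.03
position: [0.5963, 0.1558, 0.1384]
tcp_rot: [[-0.862, 0.507, -0.001], [0.507, 0.862, 0.0], [0.001, -0.0, -1.0]]
force: [-0.1, -0.3, -0.6]
opening: 0.004
grasp_force: 0.3
```

```bash
python3 - <<'E'
from h import *
s=rep()
im=capture('side')[:,:,::-1];cv2.imwrite('pics/s2.png',cv2.resize(im[120:380,120:360],None,fx=2.3,fy=2.3,interpolation=cv2.INTER_CUBIC))
E
```

```text
t 3.03 tip in bin mm [ 23.9   0.8 138.4] F bin [ 0.1 -0.3 -0.6] tool in bin [[-1.0, 0.001, -0.001], [0.001, 1.0, -0.0], [0.001, -0.0, -1.0]] open 0.0
```

View pics/s2.png

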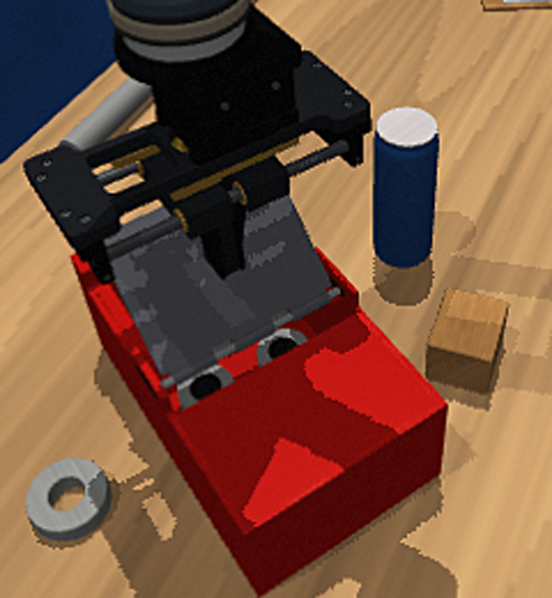

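The flap is following the fingertip, at about 45°, and everything else is clear. I continue the arc.

Request:
{"fn": "apply_moves", "kwargs": {"plan": "-0.1 0 0.12 0 0 0; -0.1 0 0.12 0 0 0; -0.07 0 0.14 0 0 0; -0.07 0 0.14 0 0 0; -0.03 0 0.13 0 0 0; -0.03 0 0.13 0 0 0; 0 0 0 0 0 0; 0 0 0 0 0 0"}}

```text
time_s: 3.75
position: [0.613, 0.146, 0.0994]
tcp_rot: [[-0.862, 0.507, -0.001], [0.507, 0.862, -0.0], [0.001, -0.001, -1.0]]
force: [0.1, 0.5, 0.9]
opening: 0.006
grasp_force: 0.2
```

```bash
python3 -c "from h import *;rep()"
```

```text
t 3.75 tip in bin mm [43.2  0.7 99.4] F bin [-0.2  0.5  0.9] tool in bin [[-1.0, 0.0, -0.001], [0.0, 1.0, -0.001], [0.001, -0.001, -1.0]] open 0.01
```

Request:
{"fn": "apply_moves", "kwargs": {"plan": "0 0 0.01 0 0 0; 0 0 0.01 0 0 0; 0 0 0.01 0 0 0; 0 0 0.01 0 0 0; 0 0 0 0 0 0; 0 0 0 0 0 0"}}

```text
time_s: 4.25
position: [0.6134, 0.146, 0.0983]
tcp_rot: [[-0.862, 0.507, 0.001], [0.507, 0.862, -0.0], [-0.0, 0.0, -1.0]]
force: [-0.4, -0.0, 1.0]
opening: 0.007
grasp_force: 0.4
```

```bash
python3 -c "from h import *;rep()"
```

```text
t 4.25 tip in bin mm [43.6  1.  98.3] F bin [-0.3 -0.2  1. ] tool in bin [[-1.0, 0.0, 0.0], [0.0, 1.0, 0.0], [-0.0, 0.0, -1.0]] open 0.01
```

Request:
{"fn": "apply_moves", "kwargs": {"plan": "0 0 0.01 0 0 0; 0 0 0.01 0 0 0; 0 0 0 0 0 0; 0 0 0 0 0 0"}}

```text
time_s: 4.58
position: [0.6134, 0.146, 0.0976]
tcp_rot: [[-0.862, 0.507, 0.001], [0.507, 0.862, -0.0], [-0.001, 0.0, -1.0]]
force: [-1.0, -0.0, 5.0]
opening: 0.006
grasp_force: 2.4
```

```bash
python3 -c "from h import *;rep()"
```

```text
t 4.58 tip in bin mm [43.6  1.  97.6] F bin [-0.9 -0.6  5. ] tool in bin [[-1.0, 0.0, 0.001], [0.0, 1.0, 0.0], [-0.001, 0.0, -1.0]] open 0.01
```

Pressed flat at 5 N. Next I slide forward to the ridge.

Request:
{"fn": "apply_moves", "kwargs": {"plan": "-0.05 0 0 0 0 0; -0.05 0 0 0 0 0; -0.05 0 0 0 0 0; -0.05 0 0 0 0 0; -0.05 0 0 0 0 0; -0.05 0 0 0 0 0; -0.05 0 0 0 0 0; 0 0 0 0 0 0"}}

```text
time_s: 5.25
position: [0.628, 0.1374, 0.0975]
tcp_rot: [[-0.862, 0.507, -0.001], [0.507, 0.862, 0.001], [0.001, 0.0, -1.0]]
force: [-1.0, 0.9, 6.2]
opening: 0.005
grasp_force: 3.0
```

```bash
python3 -c "from h import *;rep()"
```

```text
t 5.25 tip in bin mm [60.6  1.  97.5] F bin [-1.3  0.3  6.2] tool in bin [[-1.0, 0.001, -0.001], [0.001, 1.0, 0.0], [0.001, 0.0, -1.0]] open 0.01
```

Request:
{"fn": "apply_moves", "kwargs": {"plan": "-0.05 0 0 0 0 0; -0.05 0 0 0 0 0; -0.05 0 0 0 0 0; -0.05 0 0 0 0 0; -0.05 0 0 0 0 0; 0 0 0 0 0 0"}}

```text
time_s: 5.75
position: [0.6373, 0.1318, 0.0973]
tcp_rot: [[-0.862, 0.507, -0.004], [0.507, 0.862, 0.002], [0.004, -0.001, -1.0]]
force: [-4.1, 2.2, 6.1]
opening: 0.006
grasp_force: 3.5
```

```bash
python3 -c "from h import *;rep()"
```

```text
t 5.75 tip in bin mm [71.4  0.9 97.3] F bin [-4.6 -0.1  6.1] tool in bin [[-1.0, 0.001, -0.004], [0.001, 1.0, -0.001], [0.004, -0.001, -1.0]] open 0.01
```

Request:
{"fn": "apply_moves", "kwargs": {"plan": "-0.04 0 0 0 0 0; -0.04 0 0 0 0 0; -0.04 0 0 0 0 0; -0.04 0 0 0 0 0; 0 0 0 0 0 0; 0 0 0 0 0 0"}}

```text
time_s: 6.25
position: [0.6443, 0.1277, 0.0972]
tcp_rot: [[-0.862, 0.507, -0.004], [0.507, 0.862, 0.001], [0.004, -0.001, -1.0]]
force: [-5.3, 1.6, 6.6]
opening: 0.004
grasp_force: 3.1
```

```bash
python3 -c "from h import *;rep()"
```

```text
t 6.25 tip in bin mm [79.5  0.9 97.2] F bin [-5.4 -1.3  6.6] tool in bin [[-1.0, 0.001, -0.004], [0.001, 1.0, -0.001], [0.004, -0.001, -1.0]] open 0.0
```

Request:
{"fn": "apply_moves", "kwargs": {"plan": "-0.04 0 0 0 0 0; -0.04 0 0 0 0 0; -0.04 0 0 0 0 0; 0 0 0 0 0 0; 0 0 0 0 0 0"}}

```text
time_s: 6.67
position: [0.6475, 0.1258, 0.097]
tcp_rot: [[-0.862, 0.507, -0.008], [0.507, 0.862, 0.003], [0.008, -0.001, -1.0]]
force: [-6.5, 4.3, 8.4]
opening: 0.005
grasp_force: 6.1
```

```bash
python3 -c "from h import *;rep()"
```

```text
t 6.67 tip in bin mm [83.3  0.8 97. ] F bin [-7.8  0.4  8.4] tool in bin [[-1.0, 0.001, -0.008], [0.001, 1.0, -0.001], [0.008, -0.001, -1.0]] open 0.01
```

Request:
{"fn": "apply_moves", "kwargs": {"plan": "-0.04 0 -0.005 0 0 0; -0.04 0 -0.005 0 0 0; 0 0 0 0 0 0; 0 0 0 0 0 0"}}

```text
time_s: 7.0
position: [0.6476, 0.1255, 0.0967]
tcp_rot: [[-0.862, 0.507, -0.015], [0.507, 0.862, 0.006], [0.016, -0.003, -1.0]]
force: [-10.2, 8.3, 9.4]
opening: 0.006
grasp_force: 8.7
```

```bash
python3 -c "from h import *;rep()"
```

```text
t 7.0 tip in bin mm [83.5  0.7 96.7] F bin [-13.    2.    9.4] tool in bin [[-1.0, 0.001, -0.016], [0.001, 1.0, -0.003], [0.016, -0.003, -1.0]] open 0.01
```

The tip stopped at x≈83.5 mm (about 84.5 expected) while the force rose to 13 N, so the pin is at its stop. I ease off and lift straight up.

Request:
{"fn": "apply_moves", "kwargs": {"plan": "0.04 0 0 0 0 0; 0.04 0 -0.01 0 0 0; 0.04 0 -0.01 0 0 0; 0 0 -0.02 0 0 0; 0 0 -0.02 0 0 0; 0 0 -0.04 0 0 0; 0 0 -0.1 0 0 0; 0 0 -0.2 0 0 0; 0 0 -0.4 0 0 0; 0 0 -0.6 0 0 0"}}

```text
time_s: 7.83
position: [0.6497, 0.1236, 0.1667]
tcp_rot: [[-0.862, 0.507, -0.001], [0.507, 0.862, -0.001], [0.0, -0.002, -1.0]]
force: [0.1, 0.0, 0.4]
opening: 0.004
grasp_force: 0.0
```

Request:
{"fn": "apply_moves", "kwargs": {"plan": "0 0 -0.6 0 0 0; 0.7 0 -0.5 0 0 0; 0.7 0 0 0 0 0; 0.7 0 0 0 0 0; 0.7 0 0 0 0 0; 0.7 0 0 0 0 0; 0 0 0 0 0 0; 0 0 0 0 0 0"}}

```text
time_s: 8.5
position: [0.5001, 0.2134, 0.2235]
tcp_rot: [[-0.863, 0.505, 0.005], [0.505, 0.863, -0.0], [-0.004, 0.002, -1.0]]
force: [0.6, -0.3, -0.2]
opening: 0.011
grasp_force: 0.0
```

```bash
python3 - <<'E'
from h import *
s=rep()
a=capture('side')[:,:,::-1][120:380,120:360];b=capture('top')[:,:,::-1][100:265,140:300]
a=cv2.resize(a,(400,433),interpolation=cv2.INTER_CUBIC);b=cv2.resize(b,(400,433),interpolation=cv2.INTER_CUBIC)
cv2.imwrite('pics/end.png',np.hstack([a,b]))
E
```

```text
t 8.5 tip in bin mm [-88.2   1.8 223.5] F bin [ 0.7  0.  -0.2] tool in bin [[-1.0, -0.002, 0.004], [-0.002, 1.0, 0.002], [-0.004, 0.002, -1.0]] open 0.01
```

View pics/end.png

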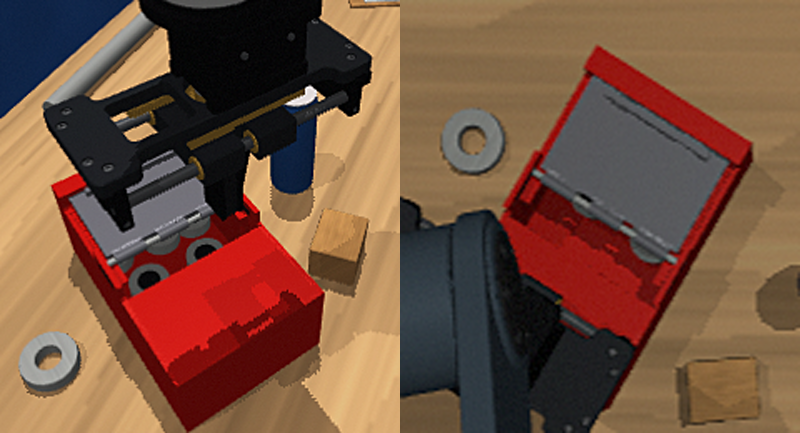

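The flap lies flat with its front edge under the lip (top view, right half). The neighbouring objects are unmoved and the arm is clear, so I hand in.

```bash
python3 -c "from rig import bot;print(bot.hand_in())"
```

```text
the job is handed in; nothing more can be done
None
```

The flap is folded flat, slid fully forward under the lip, and stayed shut after I let go; the job is handed in, with the spray can, carton and bearing untouched.

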